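# Sweep the loose tin lids into the catch tray

### The arm

A 6-joint arm with a two-finger parallel gripper is mounted at the origin on a cart in front of the work surface, level with it; the furniture and walls round the work are solid. World frame = base frame: x ahead of the robot, y to its left, z up, the work surface at z = 0. Lengths are in m, angles in rad, forces in N, time in s.
With the tool pointing down it reaches from about 0.25 to 0.775 m from the base axis. Payload 4 kg.
Tool frame: the origin (TCP) lies at the very end of the fingers, on their centre line; the grasp point (between the pads) lies 19 mm behind it (robot.pinch_z is the distance from the TCP to the grasp point, in m); z points along the fingers, y is the line along which they close (so a half turn about z gives the same grasp; the last joint's range is limited). The gripper opens to 94 mm and grips with 3 to 60 N. Pads are 16 mm wide; open, the fingers measure 119 mm over their backs; the gripper's body (75 mm by 177 mm) begins 78 mm behind the grasp point.
Start: joints at [-1.333, 0.087, 1.371, -0, 1.684, -0.103], TCP at [0.184, -0.518, 0.206] pointing down, gripper open.
Joint ranges: [-3.1, 3.1], [-0.76, 2.03], [0.27, 2.55], [-1.08, 4.22], [0.17, 2.65], [-2.57, 2.57]. Speed limits (rad/s): [2.79, 2.79, 3.14, 3.14, 3.14, 3.14].

### API

Orientations are given as [roll, pitch, yaw] about the fixed x, y, z axes, in that order (R = Rz(yaw) Ry(pitch) Rx(roll)).
In Python, from bench import robot gives the robot as it stands.
- The arm moves only by the tool arm_command, never from a script. Its argument "targets" is one flat list of numbers, 7 for each row, row after row: the turn, a rotation vector about the tool's x, y, z in degrees, then the shift along the tool's x, y, z in mm, then the closure, from -1 (fully open) to 1 (shut). In form: [ax, ay, az, x, y, z, hand, ax, ay, az, x, y, z, hand, ...]. A call has 1 to 20 rows; each row is the pose to reach, as a shift and turn from the pose commanded when the call began, along the tool's axes at that moment; what a row does not reach only later rows make up. A row lasts 1/10 s, in which the tool goes at most 50 mm and 8.59 degrees, less where a joint would pass 70% of its speed; a pose out of reach is approached as far as the arm can. A call with a gripper value outside its range is refused whole. The fingers move at their own pace and stop on an object; the grip force is fixed at half the most. Time passes only in rows, so rows that repeat a pose let the fingers close. It gives the time, the measured TCP pose, the force, the opening and the grip force at its end, in the units of the state.
- robot.get_obs(): the state, without advancing time (a new reading comes with each control period).
- robot.snapshot(name): name is "side" or "top" or "wrist"; returns a dict with "color" (480x640x3 uint8, red, green, blue), "range_z" (480x640 float32, m along the optical axis (not along the pixel's ray), 0 where there is no reading), "fx", "fy", "cx", "cy" (pixels), "T" (4x4, takes a point from camera to world coordinates); the wrist camera has in their place "T_tool_cam" (4x4, takes a point from camera to tool coordinates, whose origin is the TCP and whose axes are the flange's). Camera axes: x right, y down, z forward; pixel columns grow to the right and rows downward; lengths in m; the calibration is good to about 2 mm. A picture is of the moment at which its call begins: read the wrist's pose just before it.
- robot.close_job(): hands the job in; it is judged then, once.
The state is a dict: "time": time; "joint_positions": joint angles; "qvel": joint speeds; "joint_torque": joint torques, N m; "tool_pos": TCP position; "ee_rot": TCP orientation; "wrist_force": force on the tool from outside, world axes, zero at the start; "wrist_torque": the same for the moment, N m; "width": finger opening in m; "finger_force": force on a finger pad.
Only numpy, scipy, OpenCV 4.12 (cv2) and the standard library are available. Lean on these libraries where they do the work, as an engineer would, in place of code of your own. Each camera call takes 0.05 s, during which the arm holds its last target. There are 200 camera calls.

### The job

Three press-on tin lids lie loose on the bench. Sweep all three with the fingers, sliding them along the bench through the open front of the low steel catch tray, until each lies flat and wholly inside it. Do not lift or tip any lid, and leave the block, the weights, the tape roll and the jar standing where they are.

Things in the scene. Friction and masses are not known exactly. Their poses are not given: they have to be found in the camera images.
- catch_tray: low three-sided sheet-steel tray fixed to the bench, inside 220 mm wide (its x), 120 mm deep (its y); origin at the centre of its floor, at bench level. Walls 4 mm thick, 32 mm high, inner faces at x = -110, x = +110, y = +60 mm. Its -y side (y = -60 mm) is fully open, no step (floor skin under 1 mm): lids slide in along its +y. A 2 mm high tab sticks out 18 mm beyond each side wall
- tester_column (a point): fixed point on the axis, 190 mm above the bench, of the upright column of the falling-weight tester at the right rear of the bench: a column about 65 mm across that rises from 185 to 800 mm above the bench, on a tripod foot about 200 mm across. Equipment to keep the arm clear of when swinging in to the lids; it never moves
- lid_a: loose press-on lid of a paint tin, a plain grey metal disc 57 mm across and 10 mm high, about 30 g, lying flat on the bench; origin at the centre of its underside, z up. The three loose lids are alike and slide easily
- lid_b: loose press-on lid of a paint tin, a plain grey metal disc 57 mm across and 10 mm high, about 30 g, lying flat on the bench; origin at the centre of its underside, z up. The three loose lids are alike and slide easily
- lid_c: loose press-on lid of a paint tin, a plain grey metal disc 57 mm across and 10 mm high, about 30 g, lying flat on the bench; origin at the centre of its underside, z up. The three loose lids are alike and slide easily
- steel_block: plain steel cube 44 x 44 x 42 mm, 0.58 kg; a bystander among the work, to be left where it stands; origin at the centre of its underside
- big_weight: round pale brass balance weight with a knob, 38 mm across, 36 mm high; a bystander among the work, to be left where it stands; origin at the centre of its underside
- small_weight: round pale brass balance weight with a knob, 28 mm across, 26 mm high; a bystander among the work, to be left where it stands; origin at the centre of its underside
- tape_roll: ring-shaped roll of masking tape, 80 mm across, 19 mm high, lying flat; a bystander among the work, to be left where it stands; origin at the centre of its underside
- pigment_jar: clear jar of pigment with a grey lid, 51 mm across, 70 mm high; a bystander among the work, to be left where it stands; origin at the centre of its underside
There are look-alikes about, which are no part of the job. Leave any brown or red look-alike of the lid_c alone.

How it is judged:
By the outcome, as a careful person would: the job done as asked, in the order asked, and still so for the second after the job is handed in, with the robot touching nothing.
It also fails if it takes over 72 s, if anything falls off the work surface, if the arm or the gripper's body presses on something with over 40 N, if the wrist force passes 120 N, or if a joint passes its speed limit or range.

## Working session

There is one attempt and no reset: what is moved stays moved. The work goes in short steps, Python scripts to look and compute and a tool call to move; the robot and the scene stay as the last step left them, time stands still between calls to the robot, and variables do not carry over. Pictures are saved under pics/ and viewed, at most 10 in all, crops included, and the job is handed in when it is done.

Besides the shell and the picture viewer there is one more tool, called after "Emit:" as a command line: name --argument value ..., lists and objects as JSON in quotes. arm_command: Moves the arm, as the interface text tells. Its arguments: {"type":"object","properties":{"targets":{"type":"array"}},"required":["targets"]}

```bash
mkdir -p pics; ls; python3 - <<'E'
from bench import robot
import cv2,numpy as np,pickle
o=robot.get_obs();print({k:np.round(v,3) for k,v in o.items()})
for n in("top","side"):
    s=robot.snapshot(n);pickle.dump(s,open(f"pics/{n}0.pkl","wb"))
    cv2.imwrite(f"pics/{n}0.png",s["color"][:,:,::-1]);print(n,s["fx"],s["cx"],s["cy"],np.round(s["T"],3))
E
```

```text
pics
{'time': np.float64(0.0), 'joint_positions': array([-1.333,  0.088,  1.372, -0.   ,  1.684, -0.103]), 'qvel': array([ 0.001, -0.001, -0.   ,  0.001,  0.001, -0.002]), 'joint_torque': array([ 0.0000e+00, -3.4018e+01, -3.0243e+01,  7.2000e-02,  3.3000e-02,
       -0.0000e+00]), 'tool_pos': array([ 0.184, -0.518,  0.204]), 'ee_rot': array([-3.139, -0.   ,  0.341]), 'wrist_force': array([0.07 , 0.364, 0.147]), 'wrist_torque': array([-0.032, -0.001,  0.013]), 'finger_force': np.float64(0.0), 'width': np.float64(0.094)}
top 512.3752907767624 313.3959446933509 238.11139079409267 [[-0.02  -0.988  0.154  0.408]
 [-1.     0.018 -0.015 -0.002]
 [ 0.012 -0.155 -0.988  1.254]
 [ 0.     0.     0.     1.   ]]
side 489.1489955112844 317.5021715140526 242.6245894464992 [[ 1.     0.017  0.009  0.557]
 [ 0.002 -0.552  0.834 -0.916]
 [ 0.019 -0.834 -0.551  0.724]
 [ 0.     0.     0.     1.   ]]
```

View pics/top0.png

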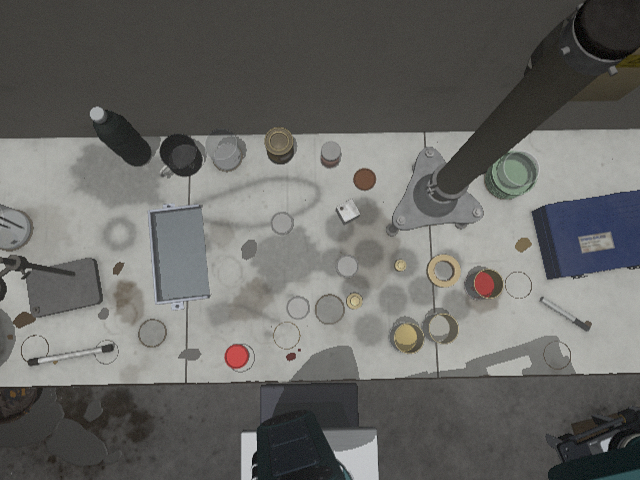

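View pics/side0.png

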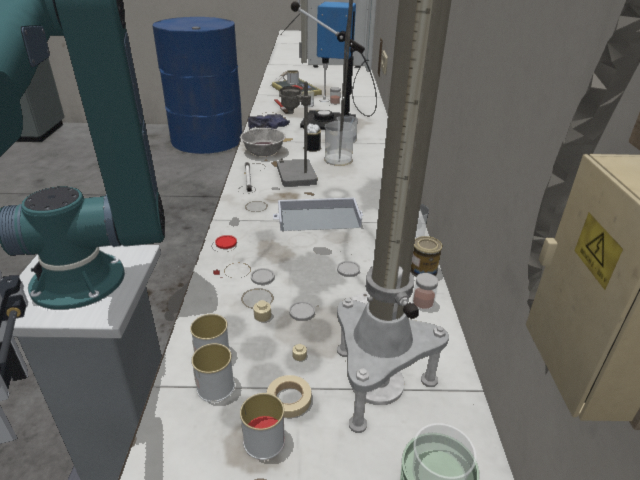

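The top view shows image right = world -y and image up = world +x. The tray is at (180,253), with its open front facing right. Grey disc candidates are (283,223), (348,266), (298,307), (330,308; looks larger) and (152,333). Brown (365,179) and red (237,356) are look-alikes. I'll check sizes and heights next.

```bash
cat > h.py <<'E'
import numpy as np,cv2
def cloud(s,T=None):
    T=s["T"] if T is None else T
    z=s["range_z"];v,u=np.mgrid[:480,:640]
    p=np.stack([(u-s["cx"])/s["fx"]*z,(v-s["cy"])/s["fy"]*z,z],-1)
    w=p@T[:3,:3].T+T[:3,3]; w[z==0]=np.nan; return w
def pix(s,P,T=None):
    T=s["T"] if T is None else T
    c=(np.asarray(P)-T[:3,3])@T[:3,:3]
    return np.stack([c[...,0]/c[...,2]*s["fx"]+s["cx"],c[...,1]/c[...,2]*s["fy"]+s["cy"]],-1)
E
python3 - <<'E'
import pickle,cv2,numpy as np
from h import *
s=pickle.load(open("pics/top0.pkl","rb"));w=cloud(s)
for n,(u,v) in dict(a=(283,223),b=(348,266),c=(298,307),big=(330,308),d=(152,333),brown=(365,179),red=(237,356),ringr=(228,271),empty=(250,300),empty2=(400,230),block=(347,211),jar=(330,149),bw=(354,300),sw=(400,266),stain=(368,250),tab=(177,307)).items():
    print(n,np.round(np.nanmedian(w[v-2:v+3,u-2:u+3].reshape(-1,3),0),4))
# components above bench
m=((w[...,2]>0.006)&(w[...,0]>0.15)&(w[...,0]<0.75)).astype(np.uint8)
k,l,st,c=cv2.connectedComponentsWithStats(m)
for i in range(1,k):
    if st[i,4]>60:
        q=w[l==i];print(np.round(c[i]),st[i,2:],'min',np.round(np.percentile(q,1,0),3),'max',np.round(np.percentile(q,99,0),3))
cv2.imwrite("pics/crop.png",cv2.resize(s["color"][130:370,140:500,::-1],None,fx=2.2,fy=2.2,interpolation=3))
E
```

```text
a [0.6424 0.0537 0.0045]
b [ 0.5321 -0.1042  0.0054]
c [0.4352 0.0197 0.0048]
big [ 0.4313 -0.0578 -0.0012]
d [ 0.3803  0.371  -0.0011]
brown [ 0.7513 -0.1539  0.0058]
red [0.3227 0.1665 0.0049]
ringr [ 0.5261  0.1895 -0.0009]
empty [ 0.4544  0.1361 -0.0011]
empty2 [ 0.6047 -0.2207  0.105 ]
block [ 0.6623 -0.1029  0.0412]
jar [ 0.8097 -0.0644  0.0683]
bw [ 0.4483 -0.1136  0.034 ]
sw [ 0.5279 -0.2282  0.0243]
stain [ 0.5715 -0.1554 -0.001 ]
tab [0.4411 0.3117 0.001 ]
[522. 113.] [  254   237 15947] min [ 0.612 -0.384  0.113] max [ 0.734 -0.211  0.815]
[511. 182.] [  55   35 1229] min [ 0.69  -0.549  0.01 ] max [ 0.75  -0.453  0.11 ]
[366. 185.] [21 12 84] min [ 0.722 -0.178  0.006] max [ 0.749 -0.128  0.013]
[590. 235.] [ 108   90 7627] min [ 0.494 -0.787  0.012] max [ 0.684 -0.57   0.083]
[347. 212.] [ 25  26 391] min [ 0.636 -0.132  0.008] max [ 0.689 -0.078  0.045]
[ 13. 228.] [  31   46 1087] min [0.589 0.672 0.008] max [0.681 0.74  0.124]
[165. 253.] [ 61 101 799] min [0.45  0.24  0.007] max [0.686 0.38  0.035]
[276. 225.] [13 21 71] min [0.614 0.056 0.006] max [0.663 0.084 0.012
[... 406 characters left out ...]
] [ 38  31 937] min [ 0.445 -0.455  0.011] max [ 0.511 -0.387  0.08 ]
[354. 301.] [ 17  16 207] min [ 0.427 -0.133  0.011] max [ 0.463 -0.096  0.037]
[299. 308.] [ 24  23 162] min [ 0.406 -0.007  0.006] max [0.459 0.047 0.013]
[565. 314.] [ 49  35 307] min [ 0.366 -0.676  0.007] max [ 0.445 -0.57   0.019]
[428. 332.] [  70   40 1026] min [ 0.326 -0.344  0.006] max [ 0.411 -0.197  0.08 ]
[ 70. 355.] [ 85  22 502] min [0.313 0.462 0.007] max [0.354 0.654 0.02 ]
[236. 360.] [ 24  21 116] min [0.295 0.14  0.006] max [0.338 0.195 0.012]
[600. 450.] [  95   74 4916] min [ 0.162 -0.575  0.216] max [ 0.236 -0.328  0.583]
[294. 450.] [  94   70 4854] min [ 0.153 -0.037  0.139] max [0.226 0.098 0.62 ]
```

View pics/crop.png

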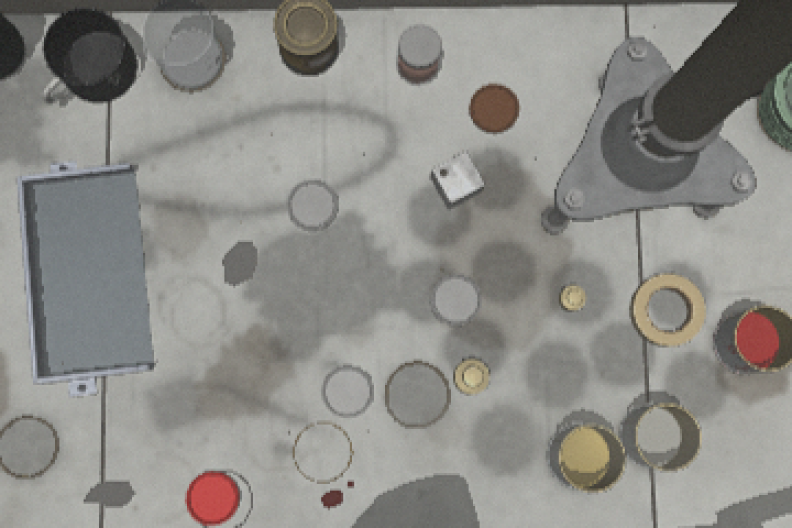

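```bash
python3 - <<'E'
import pickle,cv2,numpy as np
from h import *
s=pickle.load(open("pics/top0.pkl","rb"));w=cloud(s)
def plane(uv,z):
    d=np.array([(uv[0]-s["cx"])/s["fx"],(uv[1]-s["cy"])/s["fy"],1])@s["T"][:3,:3].T
    return s["T"][:3,3]+d*(z-s["T"][2,3])/d[2]
g=cv2.cvtColor(s["color"],cv2.COLOR_RGB2GRAY)
for n,(u,v) in dict(A=(283,223),B=(348,266),C=(298,307)).items():
    c=cv2.resize(g[v-24:v+25,u-24:u+25],None,fx=4,fy=4,interpolation=cv2.INTER_CUBIC)
    h=cv2.HoughCircles(c,cv2.HOUGH_GRADIENT,1,30,param1=80,param2=12,minRadius=40,maxRadius=56)
    if h is None: print(n,None);continue
    for q in h[0][:2]:
        uv=(q[0]+.5)/4-.5+u-24,(q[1]+.5)/4-.5+v-24; print(n,np.round(uv,1),q[2]/4,np.round(plane(uv,.010),4))
r=w[195:315,140:215].reshape(-1,3);r=r[(r[:,2]>.02)&(r[:,2]<.05)]
(c,sz,a)=cv2.minAreaRect(r[:,:2].astype(np.float32)*1000);print("tray",c,sz,a,np.round(cv2.boxPoints((c,sz,a))))
for uv in((200.5,206),(209.5,297),(150,212),(156,303)):print(np.round(plane(uv,.032),3))
f=w.reshape(-1,3);f=f[(f[:,0]>.45)&(f[:,0]<.8)&(f[:,1]<-.18)&(f[:,1]>-.45)&(f[:,2]>.05)]
for x in(.56,.58,.6,.62,.65):
    q=f[f[:,0]<x];print(x,len(q),q[:,1].max() if len(q) else 0, q[:,2].max() if len(q) else 0)
E
```

```text
A [282.8 223. ] 10.675 [0.6412 0.054  0.01  ]
B [346. 267.] 11.025 [ 0.5294 -0.0989  0.01  ]
C [297.8 307.5] 10.1 [0.4339 0.0202 0.01  ]
tray (568.0723266601562, 308.5977783203125) (231.371826171875, 126.03063201904297) 6.310482978820801 [[446. 359.]
 [460. 233.]
 [690. 259.]
 [676. 384.]]
[0.683 0.252 0.032]
[0.462 0.228 0.032]
[0.67  0.374 0.032]
[0.451 0.354 0.032]
0.56 183 -0.38610568393398303 0.08255024448822512
0.58 183 -0.38610568393398303 0.08255024448822512
0.6 183 -0.38610568393398303 0.08255024448822512
0.62 667 -0.19818146811907025 0.13556736524836022
0.65 3900 -0.19769125816673885 0.8153544181967576
```

The three real lids are A at (283,223), B at (347,266) and C at (298,307). They are grey, about 57 mm across and stand above the bench. (330,308), (152,333) and the rings read z≈0, so they are marks, and the brown and red discs are excluded. The tray is centred near (0.567,0.304) with a yaw of about 6°. A goes first, to the tray's +x lane.

Emit:
arm_command --targets '[0,0,-71,454,-395,0,0.3,0,0,-71,454,-395,0,0.3,0,0,-71,454,-395,0,0.3,0,0,-71,454,-395,0,0.3,0,0,-71,454,-395,0,0.3,0,0,-71,454,-395,0,0.3,0,0,-71,454,-395,0,0.3,0,0,-71,454,-395,0,0.3,0,0,-71,454,-395,0,0.3,0,0,-71,454,-395,0,0.3,0,0,-71,454,-395,0,0.3,0,0,-71,454,-395,0,0.3,0,0,-71,454,-395,0,0.3,0,0,-71,454,-395,0,0.3,0,0,-71,454,-395,0,0.3,0,0,-71,454,-395,0,0.3,0,0,-71,454,-395,0,0.3,0,0,-71,454,-395,0,0.3]'

```text
time: 1.9
tool_pos: [0.4795, 0.0046, 0.2057]
ee_rot: [3.141, 0.0, 1.578]
wrist_force: [0.4, 0.1, -0.2]
width: 0.0327
finger_force: 0.0
```

Emit:
arm_command --targets '[0,0,0,0,162,0,0.3,0,0,0,0,162,0,0.3,0,0,0,0,162,0,0.3,0,0,0,0,162,0,0.3,0,0,0,0,162,50,0.3,0,0,0,0,162,100,0.3,0,0,0,0,162,140,0.3,0,0,0,0,162,165,0.3,0,0,0,0,162,180,0.3,0,0,0,0,162,190,0.3,0,0,0,0,162,196,0.3,0,0,0,0,162,201,0.3,0,0,0,0,162,201,0.3,0,0,0,0,162,201,0.3]'

```text
time: 3.3
tool_pos: [0.6425, 0.0071, 0.0057]
ee_rot: [3.14, 0.0, 1.58]
wrist_force: [-0.0, 0.4, 1.5]
width: 0.0328
finger_force: 0.0
```

```bash
python3 - <<'E'
from bench import robot
import cv2
s=robot.snapshot("wrist");cv2.imwrite("pics/w1.png",s["color"][:,:,::-1])
E
```

```text
(no output)
```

View pics/w1.png

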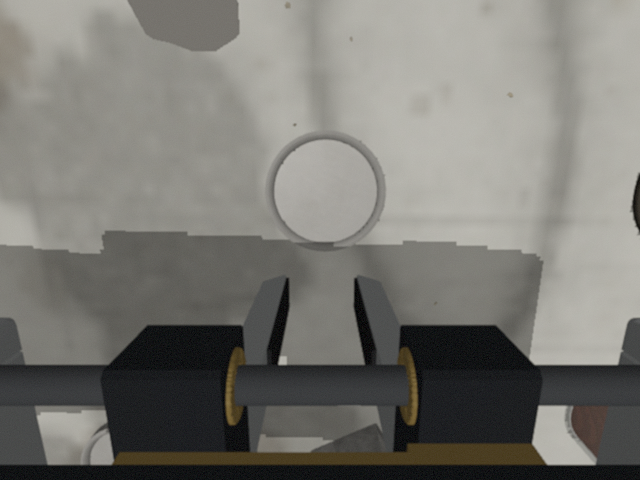

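The fingers sit centred behind lid A at (325,190), and the view ahead is clear, so I push.

Emit:
arm_command --targets '[0,0,0,6,0,1.5,0.3,0,0,0,12,0,1.5,0.3,0,0,0,18,0,1.5,0.3,0,0,0,26,0,1.5,0.3,0,0,0,36,0,1.5,0.3,0,0,0,50,0,1.5,0.3,0,0,0,66,0,1.5,0.3,0,0,0,82,0,1.5,0.3,0,0,0,98,0,1.5,0.3,0,0,0,114,0,1.5,0.3,0,0,0,130,0,1.5,0.3,0,0,0,146,0,1.5,0.3,0,0,0,162,0,1.5,0.3,0,0,0,178,0,1.5,0.3,0,0,0,192,0,1.5,0.3,0,0,0,204,0,1.5,0.3,0,0,0,214,0,1.5,0.3,0,0,0,222,0,1.5,0.3,0,0,0,228,0,1.5,0.3,0,0,0,230,0,1.5,0.3]'

```text
time: 5.35
tool_pos: [0.6395, 0.2376, 0.0029]
ee_rot: [-3.142, 0.0, 1.58]
wrist_force: [-0.1, 0.3, 0.1]
width: 0.0326
finger_force: 0.2
```

```bash
python3 - <<'E'
from bench import robot
import cv2
s=robot.snapshot("wrist");cv2.imwrite("pics/w2.png",s["color"][:,:,::-1])
E
```

```text
(no output)
```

View pics/w2.png

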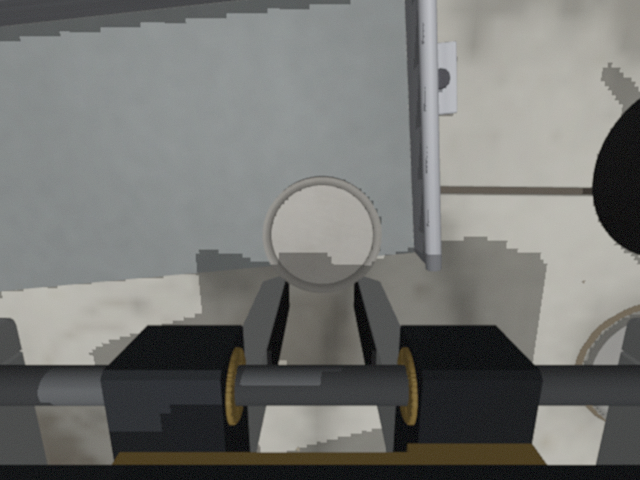

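Lid A is cradled at (322,232) and entering the tray, with clear distance to the right wall at about x=415. I continue.

Emit:
arm_command --targets '[0,0,0,8,0,0,0.3,0,0,0,18,-1,0,0.3,0,0,0,28,-2,0,0.3,0,0,0,38,-3,0,0.3,0,0,0,46,-4,0,0.3,0,0,0,52,-4,0,0.3,0,0,0,55,-4,0,0.3,0,0,0,55,-4,0,0.3,0,0,0,45,-4,0,0.3,0,0,0,25,-4,0,0.3,0,0,0,10,-4,-20,0.3,0,0,0,-10,-4,-60,0.3,0,0,0,-30,-4,-105,0.3,0,0,0,-60,-4,-150,0.3,0,0,0,-60,-4,-150,0.3,0,0,0,-60,-4,-150,0.3]'

```text
time: 7.0
tool_pos: [0.6376, 0.1749, 0.1572]
ee_rot: [3.135, -0.001, 1.577]
wrist_force: [0.5, 0.6, -0.0]
width: 0.0328
finger_force: 0.0
```

Emit:
arm_command --targets '[0,0,25,-199,-226,0,0.3,0,0,25,-199,-226,0,0.3,0,0,25,-199,-226,0,0.3,0,0,25,-199,-226,0,0.3,0,0,25,-199,-226,0,0.3,0,0,25,-199,-226,0,0.3,0,0,25,-199,-226,0,0.3,0,0,25,-199,-226,0,0.3,0,0,25,-199,-226,40,0.3,0,0,25,-199,-226,80,0.3,0,0,25,-199,-226,110,0.3,0,0,25,-199,-226,130,0.3,0,0,25,-199,-226,142,0.3,0,0,25,-199,-226,150,0.3,0,0,25,-199,-226,153,0.3,0,0,25,-199,-226,153,0.3]'

```text
time: 8.6
tool_pos: [0.413, -0.0237, 0.0008]
ee_rot: [3.14, -0.0, 1.144]
wrist_force: [0.1, 0.3, -0.8]
width: 0.033
finger_force: 0.0
```

```bash
python3 - <<'E'
from bench import robot
import cv2,numpy as np
s=robot.snapshot("wrist");t=robot.snapshot("top")
cv2.imwrite("pics/wt3.png",np.vstack([cv2.resize(s["color"],(400,300)),cv2.resize(t["color"][180:400,130:420],(400,300))])[:,:,::-1])
E
```

```text
(no output)
```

View pics/wt3.png

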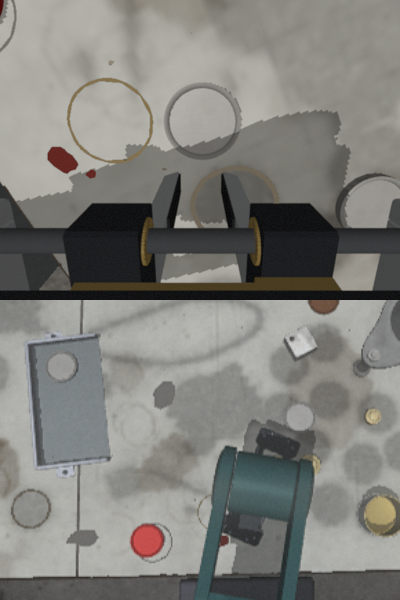

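A lies inside the tray at (61,366) in the top crop, and C is centred ahead of the fingers. I push C at 65°.

Emit:
arm_command --targets '[0,0,0,4,0,-3,0.3,0,0,0,10,0,-3,0.3,0,0,0,16,0,-3,0.3,0,0,0,22,0,-3,0.3,0,0,0,30,0,-3,0.3,0,0,0,42,0,-3,0.3,0,0,0,58,0,-3,0.3,0,0,0,76,0,-3,0.3,0,0,0,94,0,-3,0.3,0,0,0,112,0,-3,0.3,0,0,0,130,0,-3,0.3,0,0,0,148,0,-3,0.3,0,0,0,166,0,-3,0.3,0,0,0,184,0,-3,0.3,0,0,0,202,0,-3,0.3,0,0,0,218,0,-3,0.3,0,0,0,232,0,-3,0.3,0,0,0,244,0,-3,0.3,0,0,0,252,0,-3,0.3,0,0,0,256,0,-3,0.3]'

```text
time: 10.7
tool_pos: [0.5183, 0.2096, 0.0029]
ee_rot: [3.142, 0.0, 1.144]
wrist_force: [0.0, -0.5, 0.6]
width: 0.0331
finger_force: 0.1
```

```bash
python3 - <<'E'
from bench import robot
import cv2,numpy as np
s=robot.snapshot("wrist")
cv2.imwrite("pics/w4.png",s["color"][:,:,::-1])
E
```

```text
(no output)
```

View pics/w4.png

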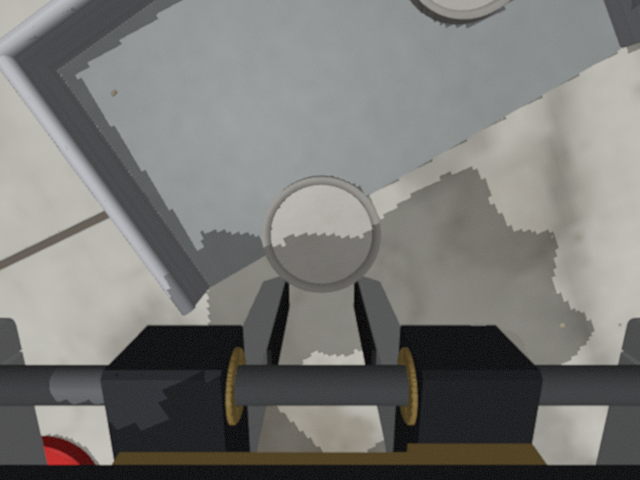

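C is cradled at (322,232) and clears the left wall end at (190,305). I finish this push and back off.

Emit:
arm_command --targets '[0,0,0,8,0,0,0.3,0,0,0,20,0,0,0.3,0,0,0,34,0,0,0.3,0,0,0,48,0,0,0.3,0,0,0,60,0,0,0.3,0,0,0,70,0,0,0.3,0,0,0,77,0,0,0.3,0,0,0,81,0,0,0.3,0,0,0,82,0,0,0.3,0,0,0,72,0,0,0.3,0,0,0,50,0,0,0.3,0,0,0,30,0,-20,0.3,0,0,0,10,0,-60,0.3,0,0,0,-10,0,-105,0.3,0,0,0,-40,0,-150,0.3,0,0,0,-40,0,-150,0.3,0,0,0,-40,0,-150,0.3]'

```text
time: 12.45
tool_pos: [0.5019, 0.1716, 0.155]
ee_rot: [3.138, -0.002, 1.142]
wrist_force: [0.7, -0.4, -1.4]
width: 0.033
finger_force: 0.0
```

Emit:
arm_command --targets '[0,0,-30,-274,159,0,0.3,0,0,-30,-274,159,0,0.3,0,0,-30,-274,159,0,0.3,0,0,-30,-274,159,0,0.3,0,0,-30,-274,159,0,0.3,0,0,-30,-274,159,0,0.3,0,0,-30,-274,159,0,0.3,0,0,-30,-274,159,0,0.3,0,0,-30,-274,159,40,0.3,0,0,-30,-274,159,80,0.3,0,0,-30,-274,159,110,0.3,0,0,-30,-274,159,110,0.3]'

```text
time: 13.65
tool_pos: [0.5273, -0.1394, 0.0355]
ee_rot: [-3.128, -0.007, 1.668]
wrist_force: [-0.7, 0.1, -0.9]
width: 0.0328
finger_force: 0.0
```

```bash
python3 - <<'E'
from bench import robot
import cv2,numpy as np
s=robot.snapshot("wrist");t=robot.snapshot("side")
cv2.imwrite("pics/w5.png",np.hstack([cv2.resize(s["color"],(400,300)),cv2.resize(t["color"][190:430,180:500],(400,300))])[:,:,::-1])
E
```

```text
(no output)
```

View pics/w5.png

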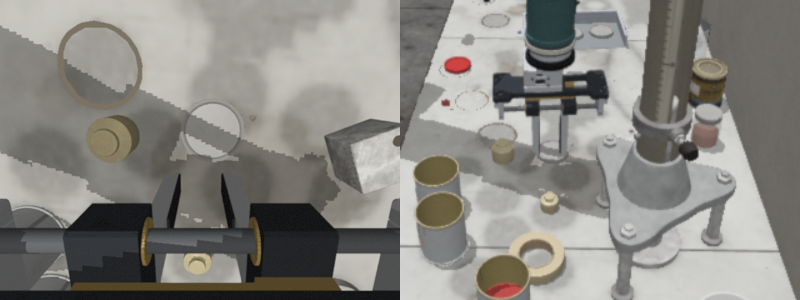

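The big weight (110,138), block (365,155) and small weight (197,262) are clear of the fingers. Lid B is slightly right at (213,130). I'll let the arm settle and measure numerically.

Emit:
arm_command --targets '[0,0,0,-2,2,0,0.3,0,0,0,-2,2,0,0.3,0,0,0,-2,2,0,0.3]'

```text
time: 14.05
tool_pos: [0.5361, -0.1448, 0.0449]
ee_rot: [3.139, 0.002, 1.667]
wrist_force: [-0.2, 0.0, 0.1]
width: 0.033
finger_force: 0.0
```

```bash
python3 - <<'E'
from bench import robot
from h import *
from scipy.spatial.transform import Rotation as R
o=robot.get_obs();s=robot.snapshot("wrist")
print(np.round(o["tool_pos"],4),np.round(o["ee_rot"],3))
M=np.eye(4);M[:3,:3]=R.from_euler("xyz",o["ee_rot"]).as_matrix();M[:3,3]=o["tool_pos"];T=M@s["T_tool_cam"]
g=cv2.cvtColor(s["color"],cv2.COLOR_RGB2GRAY)[120:300,240:460]
h=cv2.HoughCircles(g,cv2.HOUGH_GRADIENT,1,40,param1=60,param2=15,minRadius=38,maxRadius=56)
for q in h[0][:3]:
    u,v=q[0]+240,q[1]+120
    d=T[:3,:3]@[(u-s["cx"])/s["fx"],(v-s["cy"])/s["fy"],1];k=(.010-T[2,3])/d[2]
    P=T[:3,3]+d*k;print(u,v,q[2],"r_m",q[2]*k/s["fx"],np.round(P,4),"tool",np.round(np.linalg.inv(M)@[*P,1],4))
E
```

```text
[ 0.5361 -0.1448  0.0449] [3.139e+00 2.000e-03 1.667e+00]
323.5 195.5 41.9 r_m 0.023885755894603556 [ 0.5337 -0.1001  0.01  ] tool [0.0448 0.0018 0.0348 1.    ]
```

Emit:
arm_command --targets '[0,0,0,0,2,20,0.3,0,0,0,0,2,34,0.3,0,0,0,0,2,41,0.3,0,0,0,2,2,41,0.3,0,0,0,8,2,41,0.3,0,0,0,14,2,41,0.3,0,0,0,20,2,41,0.3,0,0,0,28,2,41,0.3,0,0,0,40,2,41,0.3,0,0,0,56,2,41,0.3,0,0,0,74,2,41,0.3,0,0,0,92,2,41,0.3,0,0,0,110,2,41,0.3,0,0,0,128,2,41,0.3,0,0,0,146,2,41,0.3,0,0,0,162,2,41,0.3,0,0,0,176,2,41,0.3,0,0,0,188,2,41,0.3,0,0,0,196,2,41,0.3,0,0,0,200,2,41,0.3]'

```text
time: 16.1
tool_pos: [0.5174, 0.0556, 0.002]
ee_rot: [3.142, 0.0, 1.668]
wrist_force: [0.5, 0.2, 0.2]
width: 0.0331
finger_force: 0.2
```

Emit:
arm_command --targets '[0,0,0,5,0,0,0.3,0,0,0,14,0,0,0.3,0,0,0,26,0,0,0.3,0,0,0,40,0,0,0.3,0,0,0,55,0,0,0.3,0,0,0,70,0,0,0.3,0,0,0,84,0,0,0.3,0,0,0,96,0,0,0.3,0,0,0,106,0,0,0.3,0,0,0,112,0,0,0.3,0,0,0,115,0,0,0.3]'

```text
time: 17.2
tool_pos: [0.5064, 0.1698, 0.0019]
ee_rot: [-3.142, 0.0, 1.668]
wrist_force: [0.1, 0.0, -0.2]
width: 0.0328
finger_force: 0.2
```

```bash
python3 - <<'E'
from bench import robot
import cv2,numpy as np
s=robot.snapshot("wrist")
cv2.imwrite("pics/w6.png",s["color"][:,:,::-1])
E
```

```text
(no output)
```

View pics/w6.png

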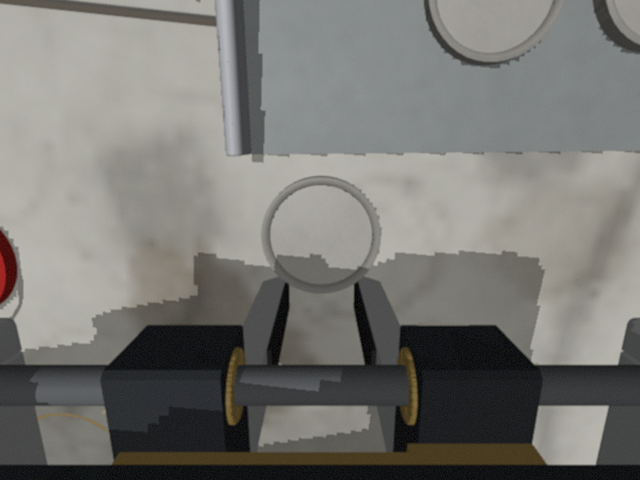

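Lid B at (322,232) is lined up with its left edge close to the left wall's inner face at about x=262. C is at (493,0), so there is about 21 mm spare on that side. I shift 10 mm right while pushing in.

Emit:
arm_command --targets '[0,0,0,5,1,0,0.3,0,0,0,12,3,0,0.3,0,0,0,20,6,0,0.3,0,0,0,28,8,0,0.3,0,0,0,36,10,0,0.3,0,0,0,46,10,0,0.3,0,0,0,56,10,0,0.3,0,0,0,66,10,0,0.3,0,0,0,76,10,0,0.3,0,0,0,86,10,0,0.3,0,0,0,92,10,0,0.3,0,0,0,95,10,0,0.3,0,0,0,96,10,0,0.3,0,0,0,86,10,0,0.3,0,0,0,66,10,0,0.3,0,0,0,46,10,-20,0.3,0,0,0,16,10,-60,0.3,0,0,0,-20,10,-100,0.3,0,0,0,-65,10,-150,0.3,0,0,0,-100,10,-150,0.3]'

```text
time: 19.25
tool_pos: [0.5277, 0.0709, 0.1564]
ee_rot: [3.134, 0.0, 1.668]
wrist_force: [0.9, -1.4, 0.4]
width: 0.0328
finger_force: 0.0
```

Emit:
arm_command --targets '[0,0,0,-40,-20,-10,0.3,0,0,0,-80,-40,-10,0.3,0,0,0,-80,-40,-10,0.3,0,0,0,-80,-40,-10,0.3]'

```text
time: 19.65
tool_pos: [0.4934, -0.0127, 0.1616]
ee_rot: [3.141, -0.0, 1.664]
wrist_force: [-0.3, 0.3, 0.1]
width: 0.0329
finger_force: 0.0
```

```bash
python3 - <<'E'
from bench import robot
import cv2,numpy as np,pickle
from h import *
t=robot.snapshot("top");o=pickle.load(open("pics/top0.pkl","rb"))
f=lambda i:cv2.resize(i,None,fx=2.2,fy=2.2,interpolation=3)
a=t["color"][130:370,130:480]
z=cv2.resize(t["color"][195:315,140:220],(200,300),interpolation=3)
b=f(a).copy();b[228:528,0:200]=z
cv2.imwrite("pics/end.png",b[:,:,::-1])
w,w0=cloud(t),cloud(o)
for n,(u,v) in dict(block=(347,211),jar=(330,149),bw=(354,300),sw=(400,266),tape=(430,270)).items():
    g=lambda s:s["color"][v-12:v+13,u-12:u+13].astype(int)
    print(n,abs(g(t)-g(o)).mean())
E
```

```text
block 5.8496
jar 6.424533333333334
bw 18.205866666666665
sw 5.4112
tape 6.422933333333333
```

View pics/end.png

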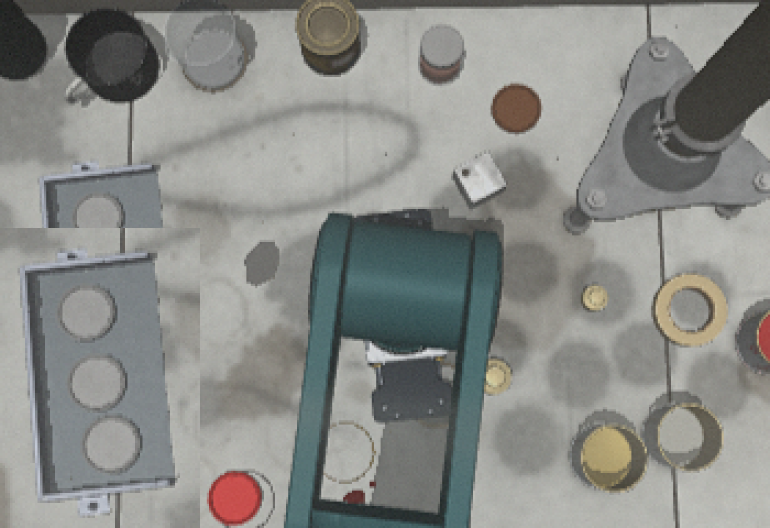

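The inset shows all three lids flat and wholly inside the tray, at (87,312), (98,382) and (112,442). The bystanders are unmoved; the big weight at (497,377) is only partly covered by the arm.

```bash
python3 -c "
from bench import robot
print(robot.close_job())"
```

```text
the job is handed in; nothing more can be done
None
```

All three lids were swept flat and wholly into the catch tray and the job was handed in at about 20 s; the bystanders look unmoved in the last picture, though the arm partly hid the big weight.

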